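Put the swapped round-bottom flasks into the heating mantles that fit them

ROBOT

A 7-joint arm with a two-finger parallel gripper is mounted at the origin on the work surface. World frame = base frame: x ahead of the robot, y to its left, z up, the work surface at z = 0. Lengths are in m, angles in degrees, forces in N, time in s.
With the tool pointing down it reaches from about 0.35 to 0.9 m from the base axis. Payload 8.1 kg.
Tool frame: the origin (TCP) lies midway between the tips of the shut fingers; the grasp point (between the pads) lies 19 mm behind it (ctrl.grip_depth is the distance from the TCP to the grasp point, in m); z points along the fingers, y is the line along which they close (so a half turn about z gives the same grasp; the last joint's range is limited). The gripper opens to 92 mm and grips with 3 to 60 N. Pads are 19 mm wide; open, the fingers measure 130 mm over their backs; the gripper's body (75 mm by 190 mm) begins 47 mm behind the grasp point.
Start: joints at [-82.082, 24.895, 1.432, 90.138, -0.665, 64.973, -4.303], TCP at [0.149, 0.607, 0.227] pointing down, gripper open.
Joint ranges: [-149.89, 149.89], [-25.12, 119.58], [-72.63, 75.52], [4.76, 147.25], [-75.54, 255.54], [6.69, 114.76], [-157.13, 157.13]. Speed limits (degrees/s): [127.2, 127.2, 172.46, 172.46, 180, 180, 180].

INTERFACE

Orientations are given as a 3x3 rotation matrix whose columns are the frame's x, y, z axes.
In Python, from station import ctrl gives the robot as it stands.
- The arm moves only by the tool servo_tool, never from a script. Its argument "steps" is one flat list of numbers, 7 for each row, row after row: the closure in counts, from 0 (fully open) to 255 (shut), then the shift along the tool's x, y, z in mm, then the turn, a rotation vector about the tool's x, y, z in degrees. In form: [jaw, x, y, z, wx, wy, wz, jaw, x, y, z, wx, wy, wz, ...]. A call has 1 to 12 rows; each row shifts and turns the commanded pose from where the row before left it, along the tool's axes as they then stand; what a row does not reach is not made up. A row lasts 1/8 s, in which the tool goes at most 62.5 mm and 10.7 degrees, less where a joint would pass 70% of its speed; a pose out of reach is approached as far as the arm can. A call is refused whole if a number of a shift passes 62.5 or a number of a turn 10.7, either way. A call with a gripper value outside its range is refused whole. The fingers move at their own pace and stop on an object; the grip force is fixed at half the most. Time passes only in rows, so rows that do not move let the fingers close. It gives the time, the measured TCP pose, the force, the opening and the grip force at its end, in the units of the state.
- ctrl.state(): the state, without advancing time (a new reading comes with each control period).
- ctrl.grab_frame(name): name is "scene" or "top" or "wrist"; returns the picture (400x640x3 uint8, blue, green, red); there is no depth.
- ctrl.get_calibration(name): a dict with "camera_matrix" (3x3 intrinsics, pixels), "R" (3x3) and "t" (3): a world point X has camera coordinates R X + t; the wrist camera has in their place "T_tool_cam" (4x4, takes a point from camera to tool coordinates, whose origin is the TCP and whose axes are the flange's). Camera axes: x right, y down, z forward; pixel columns grow to the right and rows downward; lengths in m; the calibration is good to about 2 mm. A picture is of the moment at which its call begins: read the wrist's pose just before it. get_calibration takes no time and is no camera call.
- ctrl.job_done(): hands the job in; it is judged then, once.
Trained networks look in the newest picture that a camera, given by its name, has taken for a name from the list of things; names that differ only in an ending like _2 or _b are one class to them, and where a whole thing is asked for, a point or a joint stands for the part that bears it (a point fixed in the world has none). Each returns a list of dicts, best first, with "conf" (0 to 1); they miss things now and then, are a little off and sometimes report something else, mostly with a low value. They report only what shows in the picture. A call takes as long as a camera call.
- ctrl.cut_out(camera, name): "region" (400x640 bool, what is visible of it).
- ctrl.tip_of(camera, name): "point" ([x, y, z] in m, in world coordinates, good to about 4 mm: a listed point, or the origin of a listed thing).
The state is a dict: "t": time; "joints": joint angles; "dq": joint speeds; "tau": joint torques, N m; "eef_pos": TCP position; "eef_rot": TCP orientation; "ft_force": force on the tool from outside, world axes, zero at the start; "moment": the same for the moment, N m; "grip_width": opening from 0.0 (shut) to 1.0 (fully open); "finger_force": force on a finger pad.
Only numpy, scipy, OpenCV 4.12 (cv2) and the standard library are available. Lean on these libraries where they do the work, as an engineer would, in place of code of your own. Each camera call takes 0.05 s, during which the arm holds its last target. There are 200 camera calls.

TASK

The three round-bottom flasks have been left in heating mantles of the wrong size. Put each one upright and fully home in the mantle whose bowl fits it - small flask in the small mantle, medium in the medium, large in the large - standing one flask by itself on the cork ring on the way to free a place. It is glass: set it down gently and never let a flask tip over, and leave the beaker, jar and spatula where they are.

Things in the scene. Friction and masses are not known exactly. Their poses are not given: they have to be found in the camera images.
- flask_small: the small of three clear round-bottom flasks, 50 g: a ball 51 mm across, straight neck 22 mm across with a slight bead at its rim, 100 mm tall. Origin: lowest point of the ball, z up the neck; grasp the plain neck at z 50 to 95 mm. Starts upright in the medium mantle, origin 42 mm above the bench. Bottom-heavy: rights itself in a round seat, rolls over on the bench.
- flask_medium: the medium of three clear round-bottom flasks, 80 g: a ball 64 mm across, straight neck 26 mm across with a slight bead at its rim, 115 mm tall. Origin: lowest point of the ball, z up the neck; grasp the plain neck at z 63 to 110 mm. Starts upright in the large mantle, origin 42 mm above the bench. Bottom-heavy: rights itself in a round seat, rolls over on the bench.
- flask_large: the large of three clear round-bottom flasks, 140 g: a ball 85 mm across, straight neck 34 mm across with a slight bead at its rim, 140 mm tall. Origin: lowest point of the ball, z up the neck; grasp the plain neck at z 84 to 135 mm. Starts upright in the small mantle, origin 58 mm above the bench. Bottom-heavy: rights itself in a round seat, rolls over on the bench.
- mantle_small: the small of three fixed heating mantles: grey cone 120 mm across at the foot, 100 at the top, 70 high, white collar, black panel at -x; round woven bowl in its top, 59 mm across at the rim, fitting the small flask. Origin: centre of its underside, z up. That flask, fully home, is upright with its origin straight above this at z = 43 mm.
- mantle_medium: the medium of three fixed heating mantles: grey cone 132 mm across at the foot, 112 at the top, 78 high, white collar, black panel at -x; round woven bowl in its top, 72 mm across at the rim, fitting the medium flask. Origin: centre of its underside, z up. That flask, fully home, is upright with its origin straight above this at z = 45 mm.
- mantle_large: the large of three fixed heating mantles: grey cone 152 mm across at the foot, 132 at the top, 90 high, white collar, black panel at -x; round woven bowl in its top, 94 mm across at the rim, fitting the large flask. Origin: centre of its underside, z up. That flask, fully home, is upright with its origin straight above this at z = 46 mm.
- cork_ring: a loose flat cork ring (flask stand), 100 mm across, 28 mm high, 60 g, with a round hole 42 mm across right through; empty at the start. Origin at the centre of its underside on the bench. A flask set upright on it has its origin straight above this one at z = 17 mm (small), 20 mm (medium) or 22 mm (large).
- beaker: bystander: a loose empty glass beaker 70 mm across, 95 mm high; origin at the centre of its underside. Leave it alone.
- jar: bystander: a loose white jar with a white cap, 54 mm across, 75 mm high; origin at the centre of its underside. Leave it alone.
- spatula: bystander: a loose thin steel laboratory spatula, 170 mm long, lying on the bench beyond the mantles; origin at its middle, underside, x along it. Leave it alone.

How it is judged:
By the outcome, as a careful person would: the job done as asked, in the order asked, and still so for the second after the job is handed in, with the robot touching nothing.
It also fails if it takes over 115 s, if anything falls off the work surface, if the arm or the gripper's body presses on something with over 40 N, if the wrist force passes 120 N, or if a joint passes its speed limit or range.

## Working session

There is one attempt and no reset: what is moved stays moved. The work goes in short steps, Python scripts to look and compute and a tool call to move; the robot and the scene stay as the last step left them, time stands still between calls to the robot, and variables do not carry over. Pictures are saved under pics/ and viewed, at most 14 in all, crops included, and the job is handed in when it is done.

Besides the shell and the picture viewer there is one more tool, called after "Request:" by a JSON object that holds its "op" and its "data", one argument or row to a line. servo_tool: Moves the arm, as the interface text tells. Its arguments: {"type":"object","properties":{"steps":{"type":"array","items":{"type":"number"}}},"required":["steps"]}

```bash
mkdir -p pics; cat > h.py <<'E'
import numpy as np, cv2
from station import ctrl
E
python3 - <<'E'
from h import *
s=ctrl.state(); print(s['t'],s['eef_pos'],np.round(s['eef_rot'],3).tolist(),s['grip_width'])
for c in ['scene','top']:
    f=ctrl.grab_frame(c); cv2.imwrite(f'pics/{c}0.png',f)
    for n in ['flask_small','flask_medium','flask_large','mantle_small','mantle_medium','mantle_large','cork_ring','beaker','jar','spatula']:
        print(c,n,[(np.round(d['point'],3).tolist(),round(d['conf'],2)) for d in ctrl.tip_of(c,n)][:2])
    k=ctrl.get_calibration(c); print(np.round(-np.array(k['R']).T@k['t'],3))
E
```

```text
0.0 [0.14900327 0.6064419  0.22593805] [[-0.971, 0.239, -0.0], [0.239, 0.971, -0.002], [-0.0, -0.002, -1.0]] 0.9975338997402773
scene flask_small [([0.516, -0.098, 0.04], 0.68)]
scene flask_medium [([0.479, 0.299, 0.04], 0.73), ([0.477, -0.3, 0.0], 0.68)]
scene flask_large [([0.472, -0.303, 0.06], 0.87)]
scene mantle_small [([0.474, -0.298, 0.001], 0.83)]
scene mantle_medium [([0.516, -0.098, -0.0], 0.88)]
scene mantle_large [([0.475, 0.301, -0.001], 0.98)]
scene cork_ring [([0.53, 0.115, -0.004], 0.63)]
scene beaker [([0.752, 0.142, 0.001], 0.95)]
scene jar [([0.757, -0.154, -0.001], 0.57)]
scene spatula [([0.762, 0.036, -0.002], 0.8)]
[ 1.137 -0.024  0.888]
top flask_small [([0.514, -0.097, 0.044], 0.7)]
top flask_medium [([0.478, 0.3, 0.042], 0.65)]
top flask_large [([0.474, -0.295, 0.059], 0.61)]
top mantle_small [([0.479, -0.299, -0.002], 0.58)]
top mantle_medium [([0.515, -0.099, -0.003], 0.61)]
top mantle_large [([0.476, 0.299, -0.001], 0.61)]
top cork_ring [([0.533, 0.121, -0.002], 0.63), ([0.475, 0.297, 0.044], 0.49)]
top beaker [([0.754, 0.148, -0.002], 0.55)]
top jar [([0.755, -0.156, 0.002], 0.59)]
top spatula [([0.766, 0.034, -0.002], 0.44)]
[ 0.415 -0.004  1.225]
```

View pics/scene0.png

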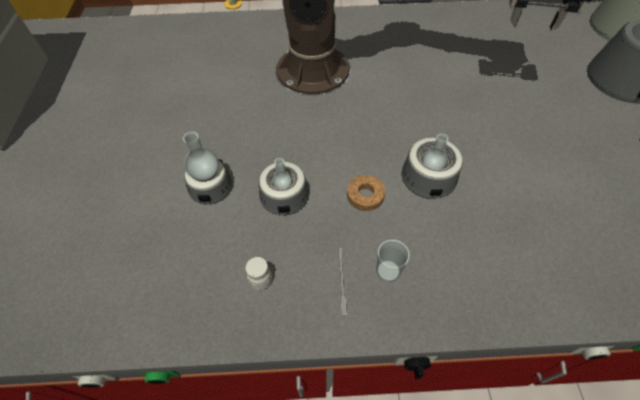

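View pics/top0.png

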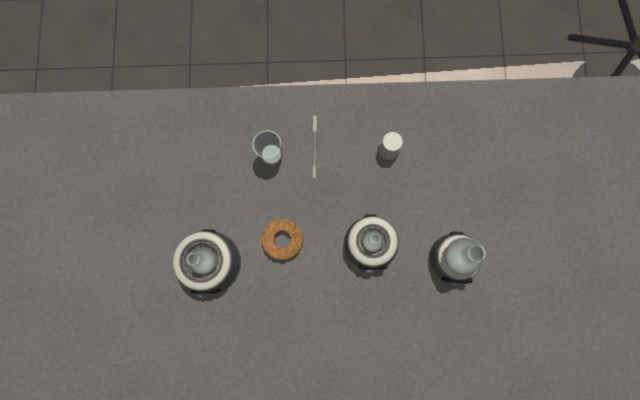

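The network positions match both pictures: large flask at scene (203,165), small at (282,180), medium at (435,158), ring at (366,192). I'll move to above the small flask.

Request:
{"op": "servo_tool", "data": {
  "steps": [0, -27, -50, 0, 0, 0, -6.9, 0, -27, -50, 0, 0, 0, -6.9, 0, -27, -50, 0, 0, 0, 0, 0, -27, -50, 0, 0, 0, 0, 0, -27, -50, 0, 0, 0, 0, 0, -27, -50, 0, 0, 0, 0, 0, -27, -50, 0, 0, 0, 0, 0, -27, -50, 0, 0, 0, 0, 0, -27, -50, 0, 0, 0, 0, 0, -27, -50, 0, 0, 0, 0, 0, -27, -50, 0, 0, 0, 0, 0, -27, -50, 0, 0, 0, 0]
}}

```text
t: 2.6
eef_pos: [0.455, -0.0025, 0.2271]
eef_rot: [[-1.0, -0.0, 0.001], [-0.0, 1.0, 0.001], [-0.001, 0.001, -1.0]]
ft_force: [1.3, 1.1, -0.2]
grip_width: 1.006
finger_force: 0.0
```

```bash
cat >> h.py <<'E'
def go(target):
    "mm along tool axes from the measured pose to a world target"
    s=ctrl.state(); return np.round(s['eef_rot'].T@(np.array(target)-s['eef_pos'])*1000,1).tolist()
def st():
    s=ctrl.state(); print('t',s['t'],'p',np.round(s['eef_pos'],4),'F',np.round(s['ft_force'],1),'w',round(s['grip_width']*92,1),'ff',s['finger_force'],'j',np.round(s['joints'],0)); print(np.round(s['eef_rot'],3).tolist())
E
python3 -c "
from h import *
st(); print(go([.515,-.098,.226]))
print(ctrl.get_calibration('wrist'))"
```

```text
t 2.6 p [ 0.455  -0.0025  0.2271] F [ 1.3  1.1 -0.2] w 92.5 ff 0.0 j [-29.   9.  26. 114.  -5.  58.  89.]
[[-1.0, -0.0, 0.001], [-0.0, 1.0, 0.001], [-0.001, 0.001, -1.0]]
[-60.0, -95.5, 1.2]
{'camera_matrix': array([[297.99906076,   0.        , 319.79103222],
       [  0.        , 297.99906076, 195.64788304],
       [  0.        ,   0.        ,   1.        ]]), 'T_tool_cam': array([[-2.60322654e-04, -9.51609929e-01, -3.07308437e-01,
         8.36440052e-02],
       [ 9.99999335e-01,  9.75242605e-05, -1.14909808e-03,
         3.58862044e-04],
       [ 1.12346317e-03, -3.07308532e-01,  9.51609271e-01,
        -1.58169324e-01],
       [ 0.00000000e+00,  0.00000000e+00,  0.00000000e+00,
         1.00000000e+00]])}
```

Request:
{"op": "servo_tool", "data": {
  "steps": [0, -30, -48, 0, 0, 0, 0, 0, -30, -47.5, 0, 0, 0, 0, 0, 0, 0, 0, 0, 0, 0]
}}

```text
t: 2.98
eef_pos: [0.5155, -0.101, 0.2269]
eef_rot: [[-1.0, 0.006, 0.001], [0.006, 1.0, -0.003], [-0.001, -0.003, -1.0]]
ft_force: [0.0, 0.2, 0.4]
grip_width: 1.0
finger_force: 0.0
```

```bash
python3 - <<'E'
from h import *
st(); f=ctrl.grab_frame('wrist'); cv2.imwrite('pics/w1.png',f)
for n in ['flask_small','mantle_medium','flask_large','mantle_small']:
    print(n,[(np.round(d['point'],4).tolist(),round(d['conf'],2)) for d in ctrl.tip_of('wrist',n)][:2])
E
```

```text
t 2.975 p [ 0.5155 -0.101   0.2269] F [0.  0.2 0.4] w 92.0 ff 0.0 j [-18.  16.  30. 106.  -9.  60. 105.]
[[-1.0, 0.006, 0.001], [0.006, 1.0, -0.003], [-0.001, -0.003, -1.0]]
flask_small [([0.5156, -0.1023, 0.0395], 0.6), ([0.4827, 0.3015, 0.0019], 0.58)]
mantle_medium [([0.5186, -0.0981, -0.0005], 0.98)]
flask_large [([0.4774, -0.2987, 0.0609], 0.8)]
mantle_small [([0.4781, -0.2993, -0.0005], 0.81)]
```

View pics/w1.png

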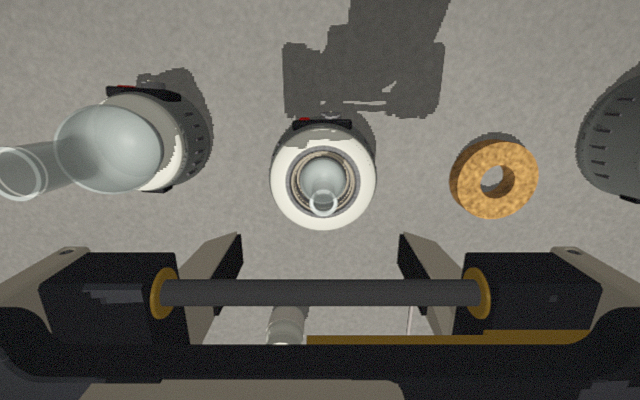

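The wrist view shows the neck rim at (323,203), the mantle collar centred at (323,176), the ring centred at (494,180) and the large flask's rim at (20,173).

```bash
cat >> h.py <<'E'
def pix(u,v,z):
    "world point at height z seen at wrist pixel"
    k=ctrl.get_calibration('wrist'); s=ctrl.state(); T=k['T_tool_cam']
    d=s['eef_rot']@T[:3,:3]@np.linalg.inv(k['camera_matrix'])@[u,v,1]; c=s['eef_rot']@T[:3,3]+s['eef_pos']
    return np.round(c+d*(z-c[2])/d[2],4)
E
python3 - <<'E'
from h import *
print(pix(323,203,.142),pix(323,176,.078),pix(494,180,.028),pix(20,173,.198))
print(go([.516,-.099,.098]))
E
```

```text
[ 0.5151 -0.092   0.142 ] [ 0.5072 -0.0914  0.078 ] [0.5245 0.1207 0.028 ] [ 0.4755 -0.2877  0.198 ]
[-2.3, -4.2, 128.7]
```

```bash
python3 - <<'E'
from h import *
st()
f=ctrl.grab_frame('wrist'); st(); cv2.imwrite('pics/w2.png',f)
g=f[165:235,280:370]; cv2.imwrite('pics/w2c.png',cv2.resize(g,None,fx=6,fy=6))
E
```

```text
t 3.225 p [ 0.5137 -0.0949  0.2267] F [-0.1  0.3  0.7] w 91.9 ff 0.0 j [-19.  16.  30. 106.  -9.  60. 105.]
[[-1.0, -0.002, -0.0], [-0.002, 1.0, 0.001], [0.0, 0.001, -1.0]]
t 3.275 p [ 0.5138 -0.095   0.2268] F [ 0.2 -0.  -0.1] w 92.0 ff 0.0 j [-19.  16.  30. 106.  -9.  60. 105.]
[[-1.0, -0.002, -0.0], [-0.002, 1.0, 0.001], [0.0, 0.001, -1.0]]
```

View pics/w2c.png

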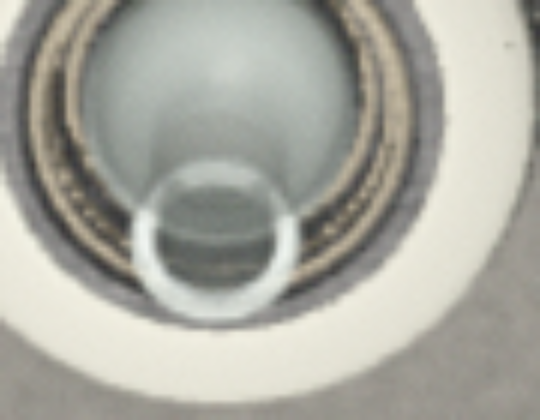

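The rim is centred at pixel (316,205) now that the arm has settled.

```bash
python3 - <<'E'
from h import *
print(pix(316,205,.142), go([0,0,.1])[2])
E
```

```text
[ 0.5171 -0.0981  0.142 ] 126.9
```

Request:
{"op": "servo_tool", "data": {
  "steps": [0, -2.5, -3, 30, 0, 0, 0, 0, 0, 0, 45, 0, 0, 0, 0, 0, 0, 35, 0, 0, 0, 0, 0, 0, 17, 0, 0, 0, 0, 0, 0, 0, 0, 0, 0, 255, 0, 0, 0, 0, 0, 0, 255, 0, 0, 0, 0, 0, 0, 255, 0, 0, 0, 0, 0, 0, 255, 0, 0, 0, 0, 0, 0, 255, 0, 0, 0, 0, 0, 0, 255, 0, 0, 0, 0, 0, 0]
}}

```text
t: 4.65
eef_pos: [0.5167, -0.0994, 0.0997]
eef_rot: [[-1.0, 0.0, 0.0], [0.0, 1.0, 0.0], [-0.0, 0.0, -1.0]]
ft_force: [-0.0, 0.1, 0.1]
grip_width: 0.398
finger_force: 0.0
```

Request:
{"op": "servo_tool", "data": {
  "steps": [255, 0, 0, 0, 0, 0, 0, 255, 0, 0, 0, 0, 0, 0, 255, 0, 0, 0, 0, 0, 0, 255, 0, 0, 0, 0, 0, 0]
}}

```text
t: 5.15
eef_pos: [0.5166, -0.0991, 0.0997]
eef_rot: [[-1.0, -0.0, -0.0], [-0.0, 1.0, 0.0], [0.0, 0.0, -1.0]]
ft_force: [-0.0, 1.0, -0.1]
grip_width: 0.234
finger_force: 30.0
```

Request:
{"op": "servo_tool", "data": {
  "steps": [255, 0, 0, -5, 0, 0, 0, 255, 0, 0, -15, 0, 0, 0, 255, 0, 0, -30, 0, 0, 0, 255, 0, 0, -30, 0, 0, 0, 255, 0, 0, -20, 0, 0, 0, 255, 0, 30, 0, 0, 0, 0, 255, -5, 45, 0, 0, 0, 0, 255, -5, 45, 0, 0, 0, 0, 255, -5, 45, 0, 0, 0, 0, 255, 0, 35, 0, 0, 0, 0, 255, 0, 15, 0, 0, 0, 0, 255, 0, 3, 0, 0, 0, 0]
}}

```text
t: 6.65
eef_pos: [0.5317, 0.1186, 0.2002]
eef_rot: [[-1.0, -0.001, 0.0], [-0.001, 1.0, -0.0], [-0.0, -0.0, -1.0]]
ft_force: [0.6, -1.0, -0.9]
grip_width: 0.234
finger_force: 30.0
```

Request:
{"op": "servo_tool", "data": {
  "steps": [255, 0, 0, 0, 0, 0, 0, 255, 0, 0, 0, 0, 0, 0]
}}

```text
t: 6.9
eef_pos: [0.5318, 0.1169, 0.1999]
eef_rot: [[-1.0, 0.002, 0.0], [0.002, 1.0, -0.0], [-0.0, -0.0, -1.0]]
ft_force: [-0.2, -0.5, -0.2]
grip_width: 0.236
finger_force: 30.0
```

```bash
python3 - <<'E'
from h import *
st()
f=ctrl.grab_frame('wrist'); cv2.imwrite('pics/w3.png',f)
print([(np.round(d['point'],4).tolist(),round(d['conf'],2)) for d in ctrl.tip_of('wrist','cork_ring')])
print([(np.round(d['point'],4).tolist(),round(d['conf'],2)) for d in ctrl.tip_of('wrist','flask_small')])
hsv=cv2.cvtColor(f,cv2.COLOR_BGR2HSV); m=((hsv[...,0]>5)&(hsv[...,0]<20)&(hsv[...,1]>120)).astype('uint8'); m[250:]=0
x,y,w,h=cv2.boundingRect(m); print(x,y,w,h)
# ring top ellipse and hole from w2
E
```

```text
t 6.9 p [0.5318 0.1169 0.1999] F [-0.2 -0.5 -0.2] w 21.7 ff 29.985381066799164 j [-37.  20.  26. 105. -10.  58.  82.]
[[-1.0, 0.002, 0.0], [0.002, 1.0, -0.0], [-0.0, -0.0, -1.0]]
[([0.5318, 0.1206, 0.0004], 0.56)]
[([0.5323, 0.1181, 0.1383], 0.98)]
89 52 416 195
```

View pics/w3.png

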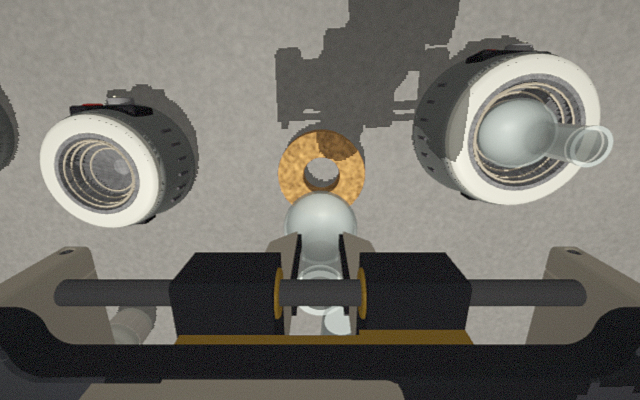

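```bash
python3 - <<'E'
from h import *
st()
for a in [(322,173,.028),(588,146,.157),(100,170,.078),(524,129,.09)]: print(a,pix(*a))
E
```

```text
t 7.05 p [0.5317 0.1177 0.1998] F [-0.5 -0.1 -1. ] w 21.3 ff 29.98542308807373 j [-38.  20.  26. 105. -10.  58.  82.]
[[-1.0, 0.001, 0.0], [0.001, 1.0, -0.0], [-0.0, -0.0, -1.0]]
(322, 173, 0.028) [0.5276 0.1201 0.028 ]
(588, 146, 0.157) [0.4782 0.298  0.157 ]
(100, 170, 0.078) [ 0.5123 -0.0936  0.078 ]
(524, 129, 0.09) [0.4732 0.2976 0.09  ]
```

Request:
{"op": "servo_tool", "data": {
  "steps": [255, 0, 2, 30, 0, 0, 0, 255, 0, 0, 40, 0, 0, 0, 255, 0, 0, 30, 0, 0, 0, 255, 0, 0, 15, 0, 0, 0, 255, 0, 0, 4, 0, 0, 0, 255, 0, 0, 2, 0, 0, 0, 255, 0, 0, 1.5, 0, 0, 0, 255, 0, 0, 1, 0, 0, 0, 255, 0, 0, 0.5, 0, 0, 0, 255, 0, 0, 0, 0, 0, 0]
}}

```text
t: 8.3
eef_pos: [0.5325, 0.1207, 0.0772]
eef_rot: [[-1.0, 0.0, 0.002], [0.0, 1.0, 0.001], [-0.002, 0.001, -1.0]]
ft_force: [-2.7, -0.6, 12.3]
grip_width: 0.237
finger_force: 30.0
```

Request:
{"op": "servo_tool", "data": {
  "steps": [255, 0.7, 0, -0.7, 0, 0, 0, 255, 0.8, 0, 0, 0, 0, 0, 255, 0, 0, 0, 0, 0, 0]
}}

```text
t: 8.68
eef_pos: [0.5306, 0.1205, 0.0767]
eef_rot: [[-1.0, 0.0, 0.001], [0.0, 1.0, 0.0], [-0.001, 0.0, -1.0]]
ft_force: [0.6, -0.9, 4.4]
grip_width: 0.231
finger_force: 30.0
```

Request:
{"op": "servo_tool", "data": {
  "steps": [180, 0, 0, 0, 0, 0, 0, 160, 0, 0, 0, 0, 0, 0, 130, 0, 0, 0, 0, 0, 0, 60, 0, 0, 0, 0, 0, 0, 0, 0, 0, 0, 0, 0, 0, 0, 0, 0, 0, 0, 0, 0, 0, 0, 0, 0, 0, 0]
}}

```text
validation failed for argument at $.st...
```

```bash
python3 - <<'E'
from h import *
st(); f=ctrl.grab_frame('scene'); cv2.imwrite('pics/s2.png',cv2.resize(f[100:300,150:500],None,fx=2,fy=2))
print([(np.round(d['point'],4).tolist(),round(d['conf'],2)) for d in ctrl.tip_of('scene','flask_small')])
E
```

```text
t 8.675 p [0.5306 0.1205 0.0767] F [ 0.6 -0.9  4.4] w 21.3 ff 29.989270269870758 j [-34.  29.  22. 112. -15.  42.  87.]
[[-1.0, 0.0, 0.001], [0.0, 1.0, 0.0], [-0.001, 0.0, -1.0]]
[([0.5322, 0.1226, 0.0173], 0.58)]
```

View pics/s2.png

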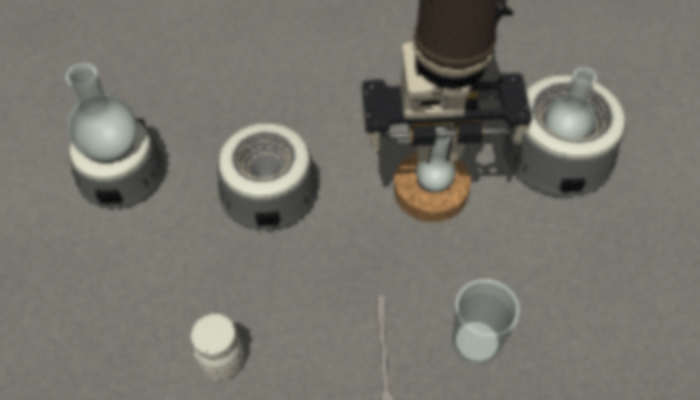

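The flask sits centred on the ring at crop (435,175). The last call was malformed and didn't run, so I'll release now.

Request:
{"op": "servo_tool", "data": {
  "steps": [180, 0, 0, 0, 0, 0, 0, 160, 0, 0, 0, 0, 0, 0, 130, 0, 0, 0, 0, 0, 0, 60, 0, 0, 0, 0, 0, 0, 0, 0, 0, 0, 0, 0, 0, 0, 0, 0, 0, 0, 0, 0, 0, 0, 0, 0, 0, 0, 0]
}}

```text
t: 9.65
eef_pos: [0.5302, 0.1206, 0.0764]
eef_rot: [[-1.0, 0.0, 0.0], [0.0, 1.0, 0.0], [-0.0, 0.0, -1.0]]
ft_force: [-0.7, -0.2, 0.2]
grip_width: 0.866
finger_force: 0.0
```

Request:
{"op": "servo_tool", "data": {
  "steps": [0, 0, 0, -20, 0, 0, 0, 0, 0, 0, -45, 0, 0, 0, 0, 0, 0, -50, 0, 0, 0, 0, 0, 0, -40, 0, 0, 0, 0, 15, 40, -10, 0, 0, 0, 0, 15, 50, 0, 0, 0, 0, 0, 15, 50, 0, 0, 0, 0, 0, 8, 30, 0, 0, 0, 0, 0, 0, 8, 0, 0, 0, 0, 0, 0, 0, 0, 0, 0, 0, 0, 0, 0, 0, 0, 0, 0, 0, 0, 0, 0, 0, 0, 0]
}}

```text
t: 11.15
eef_pos: [0.4777, 0.2972, 0.2416]
eef_rot: [[-1.0, 0.002, 0.0], [0.002, 1.0, -0.0], [-0.0, -0.0, -1.0]]
ft_force: [0.1, 0.1, 0.4]
grip_width: 1.001
finger_force: 0.0
```

```bash
python3 - <<'E'
from h import *
st(); f=ctrl.grab_frame('wrist'); cv2.imwrite('pics/w4.png',f[100:300,120:520])
for n in ['flask_medium','mantle_large','flask_small','cork_ring']:
    print(n,[(np.round(d['point'],4).tolist(),round(d['conf'],2)) for d in ctrl.tip_of('wrist',n)][:2])
E
```

```text
t 11.15 p [0.4777 0.2972 0.2416] F [0.1 0.1 0.4] w 92.1 ff 0.0 j [-54.  19.  23.  99.  -8.  64.  61.]
[[-1.0, 0.002, 0.0], [0.002, 1.0, -0.0], [-0.0, -0.0, -1.0]]
flask_medium [([0.4767, 0.2983, 0.04], 0.87)]
mantle_large []
flask_small [([0.5316, 0.1165, 0.013], 0.87)]
cork_ring [([0.5282, 0.1194, -0.0003], 0.86), ([0.7499, 0.1471, 0.0025], 0.69)]
```

View pics/w4.png

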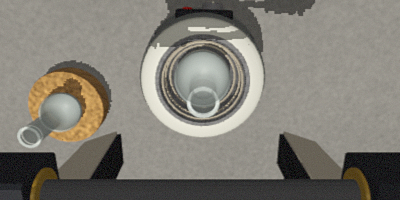

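The small flask stands upright on the ring. The medium flask's rim is at full-frame pixel (324,202).

```bash
python3 - <<'E'
from h import *
p=pix(324,202,.157);print(p,pix(151,235,.117)); print(go([p[0],p[1],.110]))
E
```

```text
[0.4777 0.302  0.157 ] [0.5279 0.1224 0.117 ]
[-0.4, 3.7, 131.5]
```

Request:
{"op": "servo_tool", "data": {
  "steps": [0, 0, 2.5, 30, 0, 0, 0, 0, 0, 0, 45, 0, 0, 0, 0, 0, 0, 38, 0, 0, 0, 0, 0, 0, 18, 0, 0, 0, 0, 0, 0, 0, 0, 0, 0, 255, 0, 0, 0, 0, 0, 0, 255, 0, 0, 0, 0, 0, 0, 255, 0, 0, 0, 0, 0, 0, 255, 0, 0, 0, 0, 0, 0, 255, 0, 0, 0, 0, 0, 0, 255, 0, 0, 0, 0, 0, 0, 255, 0, 0, 0, 0, 0, 0]
}}

```text
t: 12.9
eef_pos: [0.4772, 0.3011, 0.1104]
eef_rot: [[-1.0, 0.0, 0.0], [0.0, 1.0, -0.0], [-0.0, -0.0, -1.0]]
ft_force: [-0.7, -1.4, -0.6]
grip_width: 0.284
finger_force: 1.0
```

Request:
{"op": "servo_tool", "data": {
  "steps": [255, 0, 0, 0, 0, 0, 0, 255, 0, 0, 0, 0, 0, 0, 255, 0, 0, 0, 0, 0, 0]
}}

```text
t: 13.28
eef_pos: [0.4772, 0.3006, 0.1104]
eef_rot: [[-1.0, 0.0, -0.0], [0.0, 1.0, -0.001], [0.0, -0.001, -1.0]]
ft_force: [0.1, -3.2, 2.1]
grip_width: 0.28
finger_force: 29.9
```

Request:
{"op": "servo_tool", "data": {
  "steps": [255, 0, 0, -5, 0, 0, 0, 255, 0, 0, -15, 0, 0, 0, 255, 0, 0, -35, 0, 0, 0, 255, 0, 0, -40, 0, 0, 0, 255, 0, 0, -20, 0, 0, 0, 255, 0, -20, 0, 0, 0, 0, 255, -4, -40, 0, 0, 0, 0, 255, -5, -50, 0, 0, 0, 0, 255, -5, -50, 0, 0, 0, 0, 255, -5, -50, 0, 0, 0, 0, 255, -5, -50, 0, 0, 0, 0, 255, -5, -50, 0, 0, 0, 0]
}}

```text
t: 14.78
eef_pos: [0.5048, -0.0118, 0.2247]
eef_rot: [[-1.0, 0.001, -0.001], [0.001, 1.0, -0.0], [0.001, -0.0, -1.0]]
ft_force: [1.2, 0.1, -1.7]
grip_width: 0.279
finger_force: 29.9
```

Request:
{"op": "servo_tool", "data": {
  "steps": [255, -5, -45, 0, 0, 0, 0, 255, -5, -30, 0, 0, 0, 0, 255, 0, -12, 0, 0, 0, 0, 255, 0, -2, 0, 0, 0, 0, 255, 0, 0, 0, 0, 0, 0, 255, 0, 0, 0, 0, 0, 0]
}}

```text
t: 15.52
eef_pos: [0.5161, -0.0966, 0.2253]
eef_rot: [[-1.0, -0.002, -0.0], [-0.002, 1.0, 0.001], [0.0, 0.001, -1.0]]
ft_force: [0.2, 1.0, -0.4]
grip_width: 0.281
finger_force: 29.9
```

```bash
python3 - <<'E'
from h import *
st(); f=ctrl.grab_frame('wrist'); cv2.imwrite('pics/w5.png',f)
for n in ['flask_medium','mantle_medium','mantle_small','flask_large']:
    print(n,[(np.round(d['point'],4).tolist(),round(d['conf'],2)) for d in ctrl.tip_of('wrist',n)][:2])
print(go([.516,-.0985,.1134]))
E
```

```text
t 15.525 p [ 0.5161 -0.0966  0.2253] F [ 0.2  1.  -0.4] w 25.8 ff 29.889311492443085 j [-20.  17.  32. 106. -10.  60. 106.]
[[-1.0, -0.002, -0.0], [-0.002, 1.0, 0.001], [0.0, 0.001, -1.0]]
flask_medium [([0.5164, -0.0989, 0.157], 0.65)]
mantle_medium [([0.5191, -0.1021, -0.0029], 0.77)]
mantle_small [([0.4773, -0.3027, 0.001], 0.94)]
flask_large [([0.4812, -0.2994, 0.0597], 0.94), ([0.7552, -0.1541, 0.0007], 0.72)]
[0.2, -1.0, 112.0]
```

View pics/w5.png

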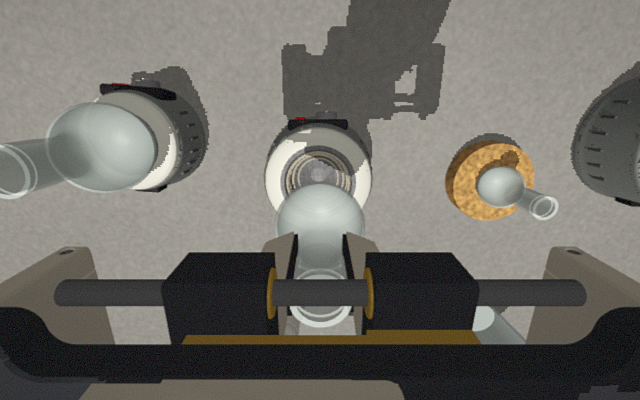

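The empty medium mantle's collar is centred at column 318, with the held ball at column 320, so they line up. Lowering.

Request:
{"op": "servo_tool", "data": {
  "steps": [255, 0, -1, 30, 0, 0, 0, 255, 0, 0, 35, 0, 0, 0, 255, 0, 0, 25, 0, 0, 0, 255, 0, 0, 10, 0, 0, 0, 255, 0, 0, 4, 0, 0, 0, 255, 0, 0, 3, 0, 0, 0, 255, 0, 0, 2, 0, 0, 0, 255, 0, 0, 1, 0, 0, 0, 255, 0, 0, 0, 0, 0, 0]
}}

```text
t: 16.9
eef_pos: [0.5163, -0.0989, 0.1156]
eef_rot: [[-1.0, 0.0, 0.0], [0.0, 1.0, 0.0], [-0.0, 0.0, -1.0]]
ft_force: [-0.5, -0.3, -1.0]
grip_width: 0.279
finger_force: 29.9
```

Request:
{"op": "servo_tool", "data": {
  "steps": [255, 0, 0, 1, 0, 0, 0, 255, 0, 0, 0.7, 0, 0, 0, 255, 0, 0, 0, 0, 0, 0]
}}

```text
t: 17.27
eef_pos: [0.5162, -0.0989, 0.1138]
eef_rot: [[-1.0, 0.0, 0.0], [0.0, 1.0, 0.0], [-0.0, 0.0, -1.0]]
ft_force: [0.5, -0.3, 0.3]
grip_width: 0.278
finger_force: 29.9
```

Request:
{"op": "servo_tool", "data": {
  "steps": [255, 0, 0, 0.8, 0, 0, 0, 255, 0, 0, 0, 0, 0, 0]
}}

```text
t: 17.52
eef_pos: [0.5163, -0.0989, 0.1136]
eef_rot: [[-1.0, 0.0, 0.001], [0.0, 1.0, 0.0], [-0.001, 0.0, -1.0]]
ft_force: [-3.2, 1.2, 10.7]
grip_width: 0.279
finger_force: 29.9
```

Request:
{"op": "servo_tool", "data": {
  "steps": [255, 0.5, 0, -0.3, 0, 0, 0, 180, 0, 0, 0, 0, 0, 0, 155, 0, 0, 0, 0, 0, 0, 120, 0, 0, 0, 0, 0, 0, 60, 0, 0, 0, 0, 0, 0, 0, 0, 0, 0, 0, 0, 0, 0, 0, 0, 0, 0, 0, 0, 0, 0, 0, 0, 0, 0, 0, 0, 0, 0, -25, 0, 0, 0, 0, 0, 0, -45, 0, 0, 0, 0, 0, 0, -50, 0, 0, 0, 0, 0, 0, -30, 0, 0, 0]
}}

```text
t: 19.02
eef_pos: [0.5162, -0.0992, 0.2657]
eef_rot: [[-1.0, 0.0, 0.003], [0.0, 1.0, 0.0], [-0.003, 0.0, -1.0]]
ft_force: [0.2, 0.4, -0.2]
grip_width: 0.999
finger_force: 0.0
```

Request:
{"op": "servo_tool", "data": {
  "steps": [0, 5, -25, -15, 0, 0, 0, 0, 10, -50, 0, 0, 0, 0, 0, 10, -50, 0, 0, 0, 0, 0, 10, -50, 0, 0, 0, 0, 0, 5, -20, 0, 0, 0, 0, 0, 0, -5, 0, 0, 0, 0, 0, 0, 0, 0, 0, 0, 0, 0, 0, 0, 0, 0, 0, 0, 0, 0, 0, 0, 0, 0, 0]
}}

```text
t: 20.15
eef_pos: [0.4761, -0.2978, 0.2782]
eef_rot: [[-1.0, -0.002, 0.0], [-0.002, 1.0, 0.0], [-0.0, 0.0, -1.0]]
ft_force: [0.1, 0.4, -0.6]
grip_width: 0.998
finger_force: 0.0
```

```bash
python3 - <<'E'
from h import *
st(); f=ctrl.grab_frame('wrist'); cv2.imwrite('pics/w6.png',f)
for n in ['flask_medium','mantle_medium','mantle_small','flask_large']:
    print(n,[(np.round(d['point'],4).tolist(),round(d['conf'],2)) for d in ctrl.tip_of('wrist',n)][:2])
E
```

```text
t 20.15 p [ 0.4761 -0.2978  0.2782] F [ 0.1  0.4 -0.6] w 91.8 ff 0.0 j [ -2.  19.  38.  97. -12.  69. 130.]
[[-1.0, -0.002, 0.0], [-0.002, 1.0, 0.0], [-0.0, 0.0, -1.0]]
flask_medium [([0.5152, -0.0998, 0.0437], 0.91)]
mantle_medium [([0.5177, -0.1008, -0.0008], 0.58)]
mantle_small []
flask_large [([0.4801, -0.3008, 0.0593], 0.91), ([0.5155, -0.0999, 0.0445], 0.57)]
```

View pics/w6.png

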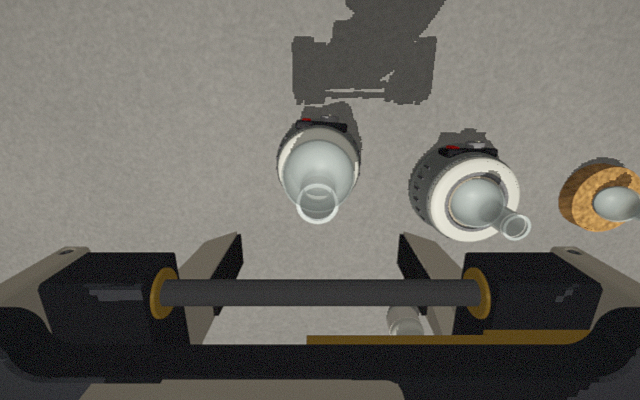

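The medium flask is home and upright at (480,202). The large flask's rim is centred at (317,202).

```bash
python3 - <<'E'
from h import *
p=pix(317,202,.198);print(p,pix(515,226,.160)); print(go([p[0],p[1],.150]))
E
```

```text
[ 0.4748 -0.301   0.198 ] [ 0.5134 -0.102   0.16  ]
[1.0, -2.3, 128.2]
```

Request:
{"op": "servo_tool", "data": {
  "steps": [0, 0.5, -1.5, 30, 0, 0, 0, 0, 0, 0, 45, 0, 0, 0, 0, 0, 0, 36, 0, 0, 0, 0, 0, 0, 17, 0, 0, 0, 0, 0, 0, 0, 0, 0, 0, 255, 0, 0, 0, 0, 0, 0, 255, 0, 0, 0, 0, 0, 0, 255, 0, 0, 0, 0, 0, 0, 255, 0, 0, 0, 0, 0, 0, 255, 0, 0, 0, 0, 0, 0, 255, 0, 0, 0, 0, 0, 0, 255, 0, 0, 0, 0, 0, 0]
}}

```text
t: 21.9
eef_pos: [0.4751, -0.3003, 0.1502]
eef_rot: [[-1.0, -0.0, -0.0], [-0.0, 1.0, 0.0], [0.0, 0.0, -1.0]]
ft_force: [-0.5, 0.6, 1.3]
grip_width: 0.366
finger_force: 30.0
```

Request:
{"op": "servo_tool", "data": {
  "steps": [255, 0, 0, 0, 0, 0, 0, 255, 0, 0, 0, 0, 0, 0]
}}

```text
t: 22.15
eef_pos: [0.4751, -0.3003, 0.1502]
eef_rot: [[-1.0, -0.0, -0.0], [-0.0, 1.0, 0.0], [0.0, 0.0, -1.0]]
ft_force: [-0.6, 0.4, -0.2]
grip_width: 0.364
finger_force: 30.0
```

Request:
{"op": "servo_tool", "data": {
  "steps": [255, 0, 0, -5, 0, 0, 0, 255, 0, 0, -15, 0, 0, 0, 255, 0, 0, -35, 0, 0, 0, 255, 0, 0, -45, 0, 0, 0, 255, 0, 0, -30, 0, 0, 0, 255, 0, 0, -10, 0, 0, 0, 255, 0, 20, 0, 0, 0, 0, 255, 0, 40, 0, 0, 0, 0, 255, 0, 50, 0, 0, 0, 0, 255, 0, 50, 0, 0, 0, 0, 255, 0, 50, 0, 0, 0, 0, 255, 0, 50, 0, 0, 0, 0]
}}

```text
t: 23.65
eef_pos: [0.4744, -0.0388, 0.2897]
eef_rot: [[-1.0, 0.0, -0.001], [0.0, 1.0, 0.0], [0.001, 0.0, -1.0]]
ft_force: [0.5, 1.2, -1.1]
grip_width: 0.365
finger_force: 30.0
```

Request:
{"op": "servo_tool", "data": {
  "steps": [255, 0, 50, 0, 0, 0, 0, 255, 0, 50, 0, 0, 0, 0, 255, 0, 50, 0, 0, 0, 0, 255, 0, 50, 0, 0, 0, 0, 255, 0, 50, 0, 0, 0, 0, 255, 0, 45, 0, 0, 0, 0, 255, 0, 30, 0, 0, 0, 0, 255, 0, 14, 0, 0, 0, 0, 255, 0, 2, 0, 0, 0, 0, 255, 0, 0, 0, 0, 0, 0, 255, 0, 0, 0, 0, 0, 0]
}}

```text
t: 25.02
eef_pos: [0.4755, 0.2991, 0.2904]
eef_rot: [[-1.0, 0.002, 0.0], [0.002, 1.0, -0.0], [-0.0, -0.0, -1.0]]
ft_force: [0.6, 1.0, -1.9]
grip_width: 0.366
finger_force: 30.0
```

```bash
python3 - <<'E'
from h import *
st(); f=ctrl.grab_frame('wrist'); cv2.imwrite('pics/w7.png',f)
for n in ['flask_large','mantle_large']:
    print(n,[(np.round(d['point'],4).tolist(),round(d['conf'],2)) for d in ctrl.tip_of('wrist',n)][:2])
print(go([.4768,.3005,.1382]))
E
```

```text
t 25.025 p [0.4755 0.2991 0.2904] F [ 0.6  1.  -1.9] w 33.7 ff 29.998529255390167 j [-52.  16.  19.  95.  -6.  70.  58.]
[[-1.0, 0.002, 0.0], [0.002, 1.0, -0.0], [-0.0, -0.0, -1.0]]
flask_large [([0.479, 0.2982, 0.2014], 0.69)]
mantle_large [([0.4828, 0.2991, 0.0022], 0.58)]
[-1.4, 0.6, 152.3]
```

View pics/w7.png

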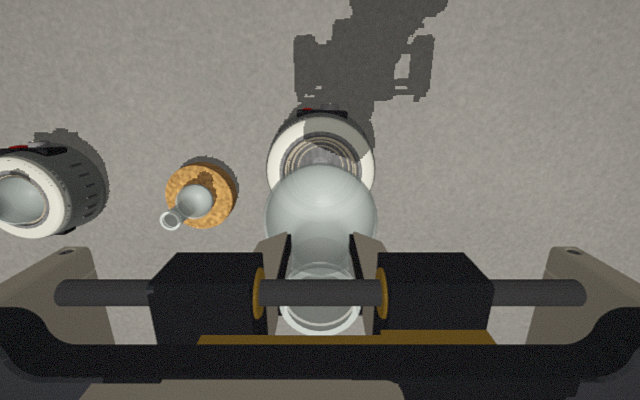

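The held ball is centred at column 321 and the large mantle's collar at column 320, so they're aligned. Lowering.

Request:
{"op": "servo_tool", "data": {
  "steps": [255, -1.4, 0.5, 30, 0, 0, 0, 255, 0, 0, 45, 0, 0, 0, 255, 0, 0, 40, 0, 0, 0, 255, 0, 0, 18, 0, 0, 0, 255, 0, 0, 7, 0, 0, 0, 255, 0, 0, 4, 0, 0, 0, 255, 0, 0, 3, 0, 0, 0, 255, 0, 0, 2, 0, 0, 0, 255, 0, 0, 1, 0, 0, 0, 255, 0, 0, 0, 0, 0, 0]
}}

```text
t: 26.42
eef_pos: [0.4766, 0.3011, 0.1404]
eef_rot: [[-1.0, 0.0, 0.0], [0.0, 1.0, 0.0], [-0.0, 0.0, -1.0]]
ft_force: [-0.5, 0.4, -1.5]
grip_width: 0.364
finger_force: 30.0
```

Request:
{"op": "servo_tool", "data": {
  "steps": [255, 0, 0, 1, 0, 0, 0, 255, 0, 0, 0.8, 0, 0, 0, 255, 0, 0, 0.5, 0, 0, 0, 255, 0, 0, 0, 0, 0, 0]
}}

```text
t: 26.92
eef_pos: [0.4773, 0.3011, 0.1395]
eef_rot: [[-1.0, 0.0, 0.001], [0.0, 1.0, 0.001], [-0.001, 0.001, -1.0]]
ft_force: [-4.1, -2.7, 14.3]
grip_width: 0.365
finger_force: 30.0
```

Request:
{"op": "servo_tool", "data": {
  "steps": [255, 0.6, -0.4, -0.5, 0, 0, 0, 255, 0.6, -0.4, 0, 0, 0, 0, 255, 0, 0, 0, 0, 0, 0]
}}

```text
t: 27.3
eef_pos: [0.4764, 0.3005, 0.1391]
eef_rot: [[-1.0, 0.0, 0.002], [0.0, 1.0, 0.001], [-0.002, 0.001, -1.0]]
ft_force: [3.5, -1.6, 7.1]
grip_width: 0.368
finger_force: 30.0
```

Request:
{"op": "servo_tool", "data": {
  "steps": [255, -0.3, -0.2, 0, 0, 0, 0, 155, 0, 0, 0, 0, 0, 0, 130, 0, 0, 0, 0, 0, 0, 100, 0, 0, 0, 0, 0, 0, 60, 0, 0, 0, 0, 0, 0, 0, 0, 0, 0, 0, 0, 0, 0, 0, 0, 0, 0, 0, 0, 0, 0, 0, 0, 0, 0, 0, 0, 0, 0, -25, 0, 0, 0, 0, 0, 0, -45, 0, 0, 0, 0, 0, 0, -50, 0, 0, 0, 0, 0, 0, -10, 0, 0, 0]
}}

```text
t: 28.8
eef_pos: [0.4771, 0.3009, 0.2719]
eef_rot: [[-1.0, 0.0, 0.004], [0.0, 1.0, 0.004], [-0.004, 0.004, -1.0]]
ft_force: [0.2, 0.2, -0.5]
grip_width: 0.995
finger_force: 0.0
```

Request:
{"op": "servo_tool", "data": {
  "steps": [0, -8, -30, 0, 0, 0, 0, 0, -15, -50, 0, 0, 0, 0, 0, -15, -50, 0, 0, 0, 0, 0, -15, -40, 20, 0, 0, 0, 0, 0, -10, 30, 0, 0, 0, 0, 0, 0, 0, 0, 0, 0, 0, 0, 0, 0, 0, 0, 0, 0, 0, 0, 0, 0, 0, 0]
}}

```text
t: 29.8
eef_pos: [0.5291, 0.1214, 0.2194]
eef_rot: [[-1.0, -0.002, 0.001], [-0.002, 1.0, 0.001], [-0.001, 0.001, -1.0]]
ft_force: [-0.6, 0.8, 1.1]
grip_width: 1.0
finger_force: 0.0
```

```bash
python3 - <<'E'
from h import *
st(); f=ctrl.grab_frame('wrist'); cv2.imwrite('pics/w8.png',f)
for n in ['flask_small','flask_large','cork_ring']:
    print(n,[(np.round(d['point'],4).tolist(),round(d['conf'],2)) for d in ctrl.tip_of('wrist',n)][:2])
E
```

```text
t 29.8 p [0.5291 0.1214 0.2194] F [-0.6  0.8  1.1] w 92.0 ff 0.0 j [-36.  18.  23. 104.  -8.  60.  80.]
[[-1.0, -0.002, 0.001], [-0.002, 1.0, 0.001], [-0.001, 0.001, -1.0]]
flask_small [([0.5328, 0.1182, 0.0117], 0.76)]
flask_large [([0.4789, 0.2999, 0.0498], 0.82)]
cork_ring [([0.5272, 0.1189, -0.0008], 0.91)]
```

View pics/w8.png

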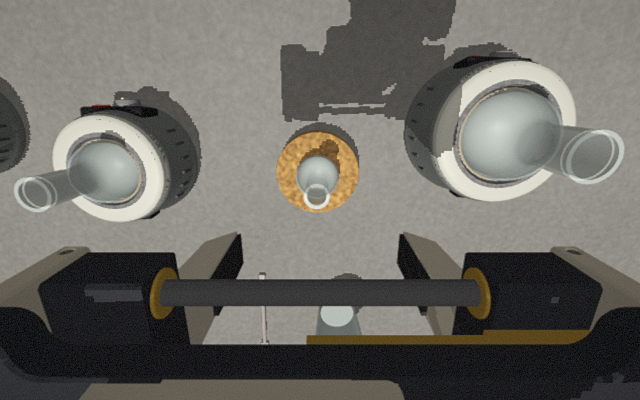

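The large flask sits in the large mantle at (510,132). The small flask's rim is at (317,196).

```bash
python3 - <<'E'
from h import *
p=pix(317,196,.117);print(p,pix(592,155,.186)); print(go([.5305,.1205,.0765]))
E
```

```text
[0.5296 0.1182 0.117 ] [0.4792 0.2963 0.186 ]
[-1.5, -0.2, 142.4]
```

Request:
{"op": "servo_tool", "data": {
  "steps": [0, -1, -1, 30, 0, 0, 0, 0, 0, 0, 45, 0, 0, 0, 0, 0, 0, 40, 0, 0, 0, 0, 0, 0, 20, 0, 0, 0, 0, 0, 0, 7, 0, 0, 0, 255, 0, 0, 0, 0, 0, 0, 255, 0, 0, 0, 0, 0, 0, 255, 0, 0, 0, 0, 0, 0, 255, 0, 0, 0, 0, 0, 0, 255, 0, 0, 0, 0, 0, 0, 255, 0, 0, 0, 0, 0, 0, 255, 0, 0, 0, 0, 0, 0]
}}

```text
t: 31.5
eef_pos: [0.5296, 0.1191, 0.0764]
eef_rot: [[-1.0, -0.0, -0.0], [-0.0, 1.0, 0.0], [0.0, 0.0, -1.0]]
ft_force: [-0.4, -0.5, 0.7]
grip_width: 0.287
finger_force: 0.0
```

Request:
{"op": "servo_tool", "data": {
  "steps": [255, 0, 0, 0, 0, 0, 0, 255, 0, 0, 0, 0, 0, 0, 255, 0, 0, 0, 0, 0, 0, 255, 0, 0, 0, 0, 0, 0]
}}

```text
t: 32.0
eef_pos: [0.5296, 0.1191, 0.0764]
eef_rot: [[-1.0, 0.0, -0.0], [0.0, 1.0, 0.0], [0.0, 0.0, -1.0]]
ft_force: [0.2, -0.3, -0.1]
grip_width: 0.231
finger_force: 30.0
```

Request:
{"op": "servo_tool", "data": {
  "steps": [255, 0, 0, -5, 0, 0, 0, 255, 0, 0, -15, 0, 0, 0, 255, 0, 0, -40, 0, 0, 0, 255, 0, 0, -50, 0, 0, 0, 255, 0, 0, -45, 0, 0, 0, 255, 0, 0, -20, 0, 0, 0, 255, 2, -20, 0, 0, 0, 0, 255, 4, -40, 0, 0, 0, 0, 255, 6, -50, 0, 0, 0, 0, 255, 7, -50, 0, 0, 0, 0, 255, 7, -50, 0, 0, 0, 0, 255, 7, -50, 0, 0, 0, 0]
}}

```text
t: 33.5
eef_pos: [0.4947, -0.1436, 0.2507]
eef_rot: [[-1.0, 0.001, -0.001], [0.001, 1.0, 0.0], [0.001, 0.0, -1.0]]
ft_force: [1.1, 0.0, -0.5]
grip_width: 0.234
finger_force: 30.0
```

Request:
{"op": "servo_tool", "data": {
  "steps": [255, 7, -50, 0, 0, 0, 0, 255, 7, -50, 0, 0, 0, 0, 255, 5, -35, 0, 0, 0, 0, 255, 2, -18, 0, 0, 0, 0, 255, 0, -6, 0, 0, 0, 0, 255, 0, 0, 0, 0, 0, 0, 255, 0, 0, 0, 0, 0, 0]
}}

```text
t: 34.38
eef_pos: [0.4758, -0.2989, 0.2512]
eef_rot: [[-1.0, -0.001, -0.0], [-0.001, 1.0, 0.001], [0.0, 0.001, -1.0]]
ft_force: [0.1, -0.5, -0.7]
grip_width: 0.228
finger_force: 30.0
```

```bash
python3 - <<'E'
from h import *
st(); f=ctrl.grab_frame('wrist'); cv2.imwrite('pics/w9.png',f)
for n in ['flask_small','mantle_small']:
    print(n,[(np.round(d['point'],4).tolist(),round(d['conf'],2)) for d in ctrl.tip_of('wrist',n)][:2])
print(go([.4755,-.3,.1024]))
E
```

```text
t 34.375 p [ 0.4758 -0.2989  0.2512] F [ 0.1 -0.5 -0.7] w 21.0 ff 29.982964396476746 j [  1.  19.  35.  99. -12.  65. 129.]
[[-1.0, -0.001, -0.0], [-0.001, 1.0, 0.001], [0.0, 0.001, -1.0]]
flask_small [([0.476, -0.3014, 0.188], 0.86)]
mantle_small [([0.4809, -0.3013, 0.0008], 0.96), ([0.7631, 0.0356, 0.0022], 0.21)]
[0.5, -1.0, 149.0]
```

View pics/w9.png

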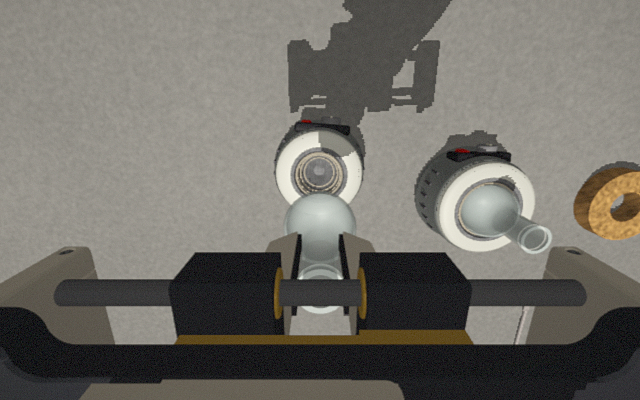

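The mantle is at column 319 and the flask at 320, so they're aligned. Lowering.

Request:
{"op": "servo_tool", "data": {
  "steps": [255, -0.3, -0.8, 30, 0, 0, 0, 255, 0, 0, 45, 0, 0, 0, 255, 0, 0, 38, 0, 0, 0, 255, 0, 0, 18, 0, 0, 0, 255, 0, 0, 7, 0, 0, 0, 255, 0, 0, 4, 0, 0, 0, 255, 0, 0, 2, 0, 0, 0, 255, 0, 0, 1.5, 0, 0, 0, 255, 0, 0, 1, 0, 0, 0, 255, 0, 0, 0, 0, 0, 0]
}}

```text
t: 35.78
eef_pos: [0.476, -0.3007, 0.105]
eef_rot: [[-1.0, -0.0, 0.0], [-0.0, 1.0, 0.0], [-0.0, 0.0, -1.0]]
ft_force: [-0.4, -0.3, -1.5]
grip_width: 0.233
finger_force: 30.0
```

Request:
{"op": "servo_tool", "data": {
  "steps": [255, 0, 0, 1, 0, 0, 0, 255, 0, 0, 1, 0, 0, 0, 255, 0, 0, 0.5, 0, 0, 0, 255, 0, 0, 0, 0, 0, 0]
}}

```text
t: 36.28
eef_pos: [0.4762, -0.3007, 0.1032]
eef_rot: [[-1.0, 0.0, 0.001], [0.0, 1.0, 0.0], [-0.001, 0.0, -1.0]]
ft_force: [-3.1, 2.7, 9.3]
grip_width: 0.232
finger_force: 30.0
```

Contact is within 1 mm of home. I'll ease off sideways, release and retreat.

Request:
{"op": "servo_tool", "data": {
  "steps": [255, 0.5, 0.5, -0.3, 0, 0, 0, 190, 0, 0, 0, 0, 0, 0, 165, 0, 0, 0, 0, 0, 0, 130, 0, 0, 0, 0, 0, 0, 60, 0, 0, 0, 0, 0, 0, 0, 0, 0, 0, 0, 0, 0, 0, 0, 0, 0, 0, 0, 0, 0, 0, 0, 0, 0, 0, 0, 0, 0, 0, -25, 0, 0, 0, 0, 0, 0, -45, 0, 0, 0, 0, 0, 0, -50, 0, 0, 0, 0, 0, 0, -30, 0, 0, 0]
}}

```text
t: 37.78
eef_pos: [0.4759, -0.3008, 0.2552]
eef_rot: [[-1.0, 0.0, 0.002], [0.0, 1.0, -0.001], [-0.002, -0.001, -1.0]]
ft_force: [-0.1, 0.1, -1.2]
grip_width: 1.004
finger_force: 0.0
```

Request:
{"op": "servo_tool", "data": {
  "steps": [0, 20, 0, 0, 0, 0, 0, 0, 30, 0, 0, 0, 0, 0, 0, 0, 0, 0, 0, 0, 0, 0, 0, 0, 0, 0, 0, 0, 0, 0, 0, 0, 0, 0, 0]
}}

```text
t: 38.4
eef_pos: [0.4262, -0.3, 0.2526]
eef_rot: [[-1.0, -0.001, 0.0], [-0.001, 1.0, -0.0], [-0.0, -0.0, -1.0]]
ft_force: [-0.5, -0.2, 0.1]
grip_width: 0.998
finger_force: 0.0
```

```bash
python3 - <<'E'
from h import *
st(); f=ctrl.grab_frame('scene'); cv2.imwrite('pics/s3.png',cv2.resize(f[100:330,150:500],None,fx=2,fy=2))
for c in ['scene','top']:
  ctrl.grab_frame(c)
  for n in ['flask_small','flask_medium','flask_large','beaker','jar','spatula']:
    print(c,n,[(np.round(d['point'],3).tolist(),round(d['conf'],2)) for d in ctrl.tip_of(c,n)][:1])
E
```

```text
t 38.4 p [ 0.4262 -0.3     0.2526] F [-0.5 -0.2  0.1] w 91.8 ff 0.0 j [  1.  15.  36. 104. -10.  64. 130.]
[[-1.0, -0.001, 0.0], [-0.001, 1.0, -0.0], [-0.0, -0.0, -1.0]]
scene flask_small [([0.476, -0.301, 0.042], 0.97)]
scene flask_medium [([0.516, -0.1, 0.043], 0.83)]
scene flask_large [([0.476, 0.303, 0.048], 0.56)]
scene beaker []
scene jar [([0.752, 0.141, 0.003], 0.62)]
scene spatula [([0.763, 0.035, -0.002], 0.54)]
top flask_small [([0.476, -0.299, 0.043], 0.68)]
top flask_medium [([0.515, -0.099, 0.046], 0.59)]
top flask_large [([0.474, 0.304, 0.048], 0.91)]
top beaker [([0.751, 0.147, -0.002], 0.59)]
top jar [([0.756, -0.154, 0.002], 0.59)]
top spatula [([0.764, 0.034, -0.003], 0.53)]
```

View pics/s3.png

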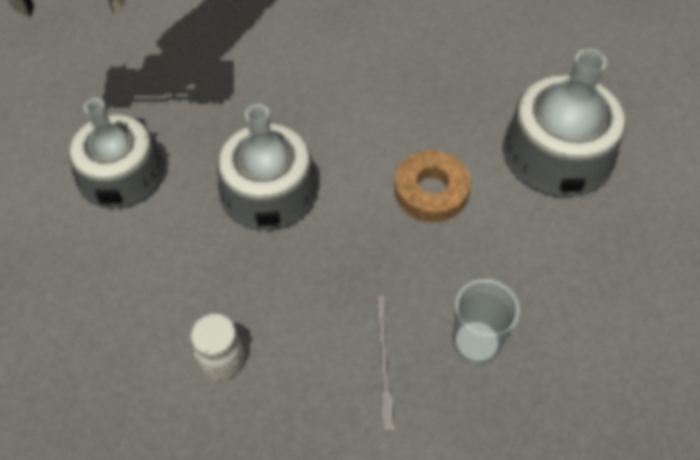

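All three appear home. The large flask reads slightly off-centre (y 0.303), so I'll take one close look at it before handing in.

Request:
{"op": "servo_tool", "data": {
  "steps": [0, 0, 30, -20, 0, 0, 0, 0, 0, 50, -20, 0, 0, 0, 0, 0, 55, 0, 0, 0, 0, 0, 0, 55, 0, 0, 0, 0, 0, 0, 55, 0, 0, 0, 0, 0, 0, 55, 0, 0, 0, 0, 0, 0, 55, 0, 0, 0, 0, 0, 0, 55, 0, 0, 0, 0, 0, 0, 55, 0, 0, 0, 0, 0, 0, 55, 0, 0, 0, 0, 0, 0, 50, 0, 0, 0, 0, 0, 0, 25, 0, 0, 0, 0]
}}

```text
t: 40.65
eef_pos: [0.4248, 0.2976, 0.2925]
eef_rot: [[-1.0, -0.003, -0.0], [-0.003, 1.0, 0.0], [0.0, 0.0, -1.0]]
ft_force: [0.3, -0.4, 0.6]
grip_width: 0.998
finger_force: 0.0
```

Request:
{"op": "servo_tool", "data": {
  "steps": [0, 0, 5, 0, 0, 0, 0, 0, 0, 0, 0, 0, 0, 0, 0, 0, 0, 0, 0, 0, 0, 0, 0, 0, 0, 0, 0, 0, 0, 0, 0, 0, 0, 0, 0, 0, 0, 0, 0, 0, 0, 0]
}}

```text
t: 41.4
eef_pos: [0.4255, 0.2996, 0.2928]
eef_rot: [[-1.0, 0.0, 0.0], [0.0, 1.0, 0.0], [-0.0, 0.0, -1.0]]
ft_force: [-0.5, 0.2, -0.1]
grip_width: 1.001
finger_force: 0.0
```

```bash
python3 - <<'E'
from h import *
st(); f=ctrl.grab_frame('wrist'); cv2.imwrite('pics/w10.png',cv2.resize(f[90:240,220:420],None,fx=4,fy=4)); st()
print([(np.round(d['point'],4).tolist(),round(d['conf'],2)) for d in ctrl.tip_of('wrist','flask_large')])
E
```

```text
t 41.4 p [0.4255 0.2996 0.2928] F [-0.5  0.2 -0.1] w 92.1 ff 0.0 j [-48.  12.   8.  99.  -2.  69.  51.]
[[-1.0, 0.0, 0.0], [0.0, 1.0, 0.0], [-0.0, 0.0, -1.0]]
t 41.45 p [0.4255 0.2997 0.2928] F [ 0.6  0.3 -0.2] w 92.0 ff 0.0 j [-48.  12.   8.  99.  -2.  69.  51.]
[[-1.0, 0.0, 0.0], [0.0, 1.0, 0.0], [-0.0, 0.0, -1.0]]
[([0.4796, 0.3005, 0.0518], 0.87)]
```

View pics/w10.png

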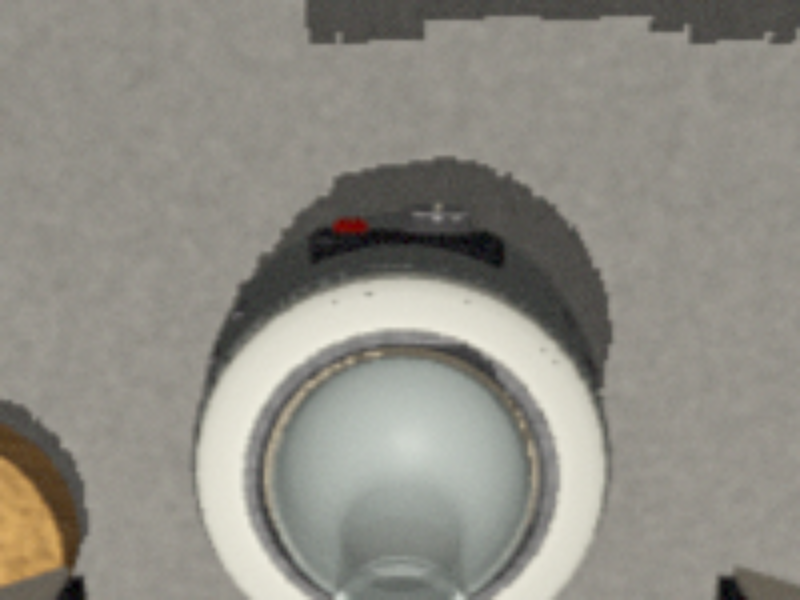

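The large flask is centred: the collar and ball are both centred at column 401 and the neck at 402. Handing in.

```bash
python3 -c "
from h import *
print(ctrl.job_done())"
```

```text
the job is handed in; nothing more can be done
None
```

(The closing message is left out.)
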